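# Close the last jar and finish the crate

### The job

First put the loose black lid on the open jar on the bench and press it down until it is fully home, then stand the closed jar upright in the empty bay of the white crate, and last of all press down the one lid in the crate that still stands proud until it is fully home too. Keep the jars upright, and leave the other finished jar, the green-and-white carton and the yellow tape roll where they stand.

Things in the scene. Friction and masses are not known exactly. Their poses are not given: they have to be found in the camera images.
- jar: the open jar standing on the bench: brown round body 66 mm in diameter up to 78 mm high, paper label, then a pale neck 50 mm in diameter up to 100 mm; about 0.3 kg. Origin: centre of its underside, z up. In its mouth a white seal disc, 42 mm across, stands 10 mm above the neck (top at 110 mm); it yields to about 9 N of downward push, slides down flush with the neck and stays there
- jar_top (a point): centre of the open jar's neck top, 100 mm above its underside
- lid: loose black lid, mouth-down on the bench: round cap 60 mm wide, 26 mm high, top 8 mm thick, skirt 18 mm deep and 54 mm inside: goes over the jar's 50 mm neck with 2 mm to spare all round; 50 g. Origin: centre of the skirt's lower edge, z up. Set on the jar it rests on the seal, origin 92 mm above the jar's underside (its top at 118 mm); pressed home, 82 mm (top at 108 mm)
- lid_top (a point): centre of the loose lid's top face, 26 mm above its lower edge
- crate: fixed white open crate, 130 mm (its x) by 330 mm (its y), 45 mm high, walls and floor 5 mm thick; two dividers as high as the walls split it along its y into three bays, each about 120 by 103 mm, centred at y = -107.5, 0 and 107.5 mm. Origin: centre of its underside. It does not move
- bay_card: brown cardboard disc, 72 mm across and 1 mm thick, glued to the crate's floor in the middle of the one empty bay (any of the three): where the jar goes. It has no feel: the jar stands on the crate floor. Origin: centre of its underside, on the crate floor
- good_jar: a finished jar in another bay, same jar with its black lid fully home (108 mm high in all). Leave it alone. Origin: centre of its underside
- proud_jar: the jar in the third bay, same jar, whose black lid stands 10 mm too high (118 mm high in all instead of 108). Origin: centre of its underside
- proud_lid (a joint): how far that proud lid has been pressed down, m: 0 = standing proud, 0.010 = fully home. It yields to about 9 N of downward push and stays where it is left; it cannot be lifted off
- proud_lid_top (a point): centre of the top face of the proud lid (60 mm across); moves down with it
- carton: bystander: green-and-white carton, 75 by 100 mm, 150 mm high, standing loose on the bench. Origin: centre of its underside
- tape: bystander: roll of yellow tape lying flat, 100 mm across, 48 mm high, loose. Origin: centre of its underside
Mind the look-alikes: they are no part of the job. What is shaped like the jar but purple is not meant.

How it is judged:
By the outcome, as a careful person would: the job done as asked, in the order asked, and still so for the second after the job is handed in, with the robot touching nothing.
It also fails if it takes over 64 s, if anything falls off the work surface, if the arm or the gripper's body presses on something with over 40 N, if the wrist force passes 120 N, or if a joint passes its speed limit or range.

### The arm

A 6-joint arm with a two-finger parallel gripper is mounted at the origin on the work surface. World frame = base frame: x ahead of the robot, y to its left, z up, the work surface at z = 0. Lengths are in m, angles in degrees, forces in N, time in s.
With the tool pointing down it reaches from about 0.4 to 0.825 m from the base axis. Payload 7 kg.
Tool frame: the origin (TCP) lies midway between the tips of the shut fingers; the grasp point (between the pads) lies 19 mm behind it; z points along the fingers, y is the line along which they close (so a half turn about z gives the same grasp; the last joint's range is limited). The gripper opens to 88 mm and grips with 3 to 60 N. Pads are 19 mm wide; open, the fingers measure 130 mm over their backs; the gripper's body (78 mm by 193 mm) begins 47 mm behind the grasp point.
Start: joints at [-54.196, 20.546, 0.682, 0, -70.136, -16.507], TCP at [0.223, -0.637, 0.201] pointing down, gripper open.
Joint ranges: [-176.03, 176.03], [-82.01, 121.73], [-58.28, 71.71], [-173.87, 95.51], [-174.79, -0.11], [-173.66, 173.66]. Speed limits (degrees/s): [136.94, 136.94, 172.46, 180, 180, 180].

### API

Orientations are given as [roll, pitch, yaw] about the fixed x, y, z axes, in that order (R = Rz(yaw) Ry(pitch) Rx(roll)).
In Python, from plant import telemetry, viewer, workorder gives the robot as it stands. The module is installed in compiled form; this text tells all that it offers.
- The arm moves only by the tool carry_out, never from a script. Its argument "rows" is a list of rows, each a list of 6 numbers: the shift along the tool's x, y, z in m, then the turn, a rotation vector about the tool's x, y, z in rad. In form: [[tx, ty, tz, ax, ay, az], ...]. A call has 1 to 8 rows; each row is the pose to reach, as a shift and turn from the pose commanded when the call began, along the tool's axes at that moment; what a row does not reach only later rows make up. A row lasts 1/8 s, in which the tool goes at most 62.5 mm and 10.7 degrees, less where a joint would pass 70% of its speed; a pose out of reach is approached as far as the arm can. A call with a gripper value outside its range is refused whole. "grip" is the gripper's target within -1 to 1 (fully open at 1, half-way at 0, shut at -1), set as the call begins (left out, the last holds). The fingers move at their own pace and stop on an object; the grip force is fixed at half the most. Time passes only in rows, so rows that repeat a pose let the fingers close. It gives the time, the measured TCP pose, the force, the opening and the grip force at its end, in the units of the state.
- telemetry.get_obs(): the state, without advancing time (a new reading comes with each control period).
- viewer.snapshot(name): name is "scene" or "top"; returns the picture (400x640x3 uint8, red, green, blue); there is no depth.
- viewer.camera_info(name): a dict with "intrinsics" (3x3 intrinsics, pixels), "extrinsics" (4x4, takes a point from camera to world coordinates). Camera axes: x right, y down, z forward; pixel columns grow to the right and rows downward; lengths in m; the calibration is good to about 2 mm. A picture is of the moment at which its call begins. camera_info takes no time and is no camera call.
- workorder.close_job(): hands the job in; it is judged then, once.
The state is a dict: "clock": time; "joint_pos": joint angles; "qvel": joint speeds; "tau": joint torques, N m; "tool_pos": TCP position; "orientation": TCP orientation; "force": force on the tool from outside, world axes, zero at the start; "moment": the same for the moment, N m; "opening": finger opening in m; "gripper_force": force on a finger pad.
Only numpy, scipy, OpenCV 4.12 (cv2) and the standard library are available. Lean on these libraries where they do the work, as an engineer would, in place of code of your own. Each camera call takes 0.05 s, during which the arm holds its last target. There are 200 camera calls.

## Working session

There is one attempt and no reset: what is moved stays moved. The work goes in short steps, Python scripts to look and compute and a tool call to move; the robot and the scene stay as the last step left them, time stands still between calls to the robot, and variables do not carry over. Pictures are saved under pics/ and viewed, at most 10 in all, crops included, and the job is handed in when it is done.

Besides the shell and the picture viewer there is one more tool, called after "Call:" as name([rows], argument=value, ...), one row to a line, values as JSON. carry_out: Moves the arm, as the interface text tells. Its arguments: {"type":"object","properties":{"rows":{"type":"array"},"grip":{"type":"number"}},"required":["rows"]}

```bash
mkdir -p pics; python3 - <<'E'
from plant import telemetry, viewer
import cv2,numpy as np
for n in ("scene","top"):
    im=viewer.snapshot(n); cv2.imwrite(f"pics/{n}0.png",im[:,:,::-1])
    c=viewer.camera_info(n); print(n,np.round(c["intrinsics"],2).tolist(),np.round(c["extrinsics"],4).tolist())
print(telemetry.get_obs())
E
```

```text
scene [[429.27, 0.0, 319.98], [0.0, 429.27, 190.49], [0.0, 0.0, 1.0]] [[0.2501, 0.6378, -0.7285, 1.3951], [0.9682, -0.1585, 0.1937, -0.2396], [0.0081, -0.7537, -0.6571, 0.8897], [0.0, 0.0, 0.0, 1.0]]
top [[435.56, 0.0, 319.24], [0.0, 435.56, 201.35], [0.0, 0.0, 1.0]] [[0.013, -0.9893, 0.1452, 0.3443], [-0.9999, -0.0121, 0.0069, 0.0102], [-0.0051, -0.1453, -0.9894, 1.4514], [0.0, 0.0, 0.0, 1.0]]
{'clock': 0.1, 'joint_pos': array([-5.41959357e+01,  2.05896839e+01,  6.38593156e-01, -1.49834953e-02,
       -7.01341512e+01, -1.65097991e+01]), 'qvel': array([-0.03721704, -0.13869779,  0.15069038,  0.01495761, -0.10986366,
       -0.07490462]), 'tau': array([-1.60758365e-03, -5.84164596e+01,  2.93748593e+01,  7.01554388e+00,
        1.01484740e-02, -6.37810581e-05]), 'tool_pos': array([ 0.22287062, -0.63665647,  0.19989523]), 'orientation': array([ 1.79914270e+02, -1.07205720e-02, -1.60710829e+02]), 'force': array([-0.14717356,  0.31280443, -0.29383445]), 'moment': array([-0.03364625,  0.01308478, -0.01558194]), 'gripper_force': 0.0, 'opening': 0.08773428012772702}
```

View pics/scene0.png

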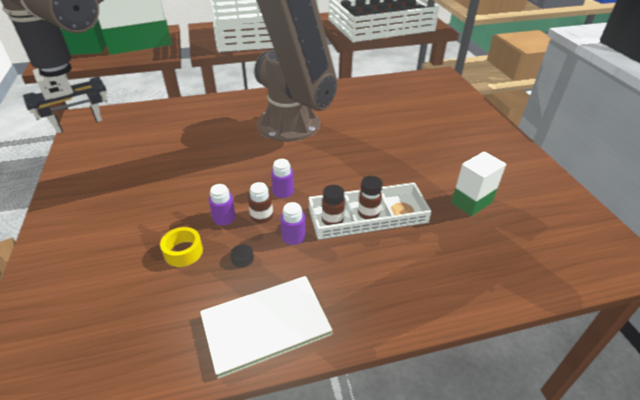

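View pics/top0.png

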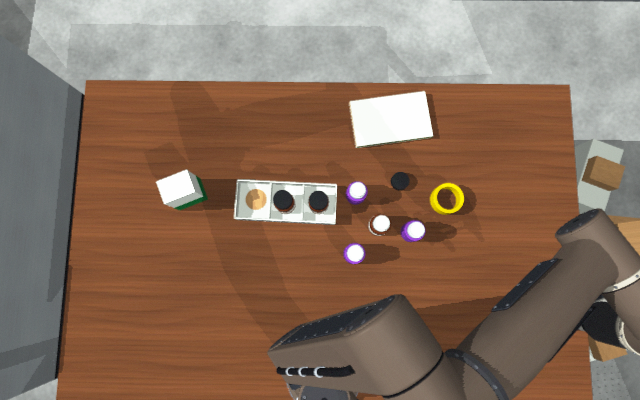

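The scene view shows the loose lid at (242,256), the open jar at (260,202) among three purple decoys, and the crate with its empty bay at (400,209). In the top view the lid is at (400,181), the jar at (380,225), the empty bay at (256,200), and the crate jars at (284,201) and (318,201). Next I'll zoom in.

```bash
python3 - <<'E'
import cv2,numpy as np
t=cv2.imread("pics/top0.png")[165:262,230:470]; s=cv2.imread("pics/scene0.png")[152:270,150:440]
a=cv2.resize(t,(720,291),interpolation=cv2.INTER_CUBIC); b=cv2.resize(s,None,fx=2.6,fy=2.6,interpolation=cv2.INTER_CUBIC)
o=np.zeros((600,800,3),np.uint8); o[:291,:720]=a; o[291:291+b.shape[0],:b.shape[1]]=b
cv2.imwrite("pics/c1.png",o)
E
```

```text
(no output)
```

View pics/c1.png

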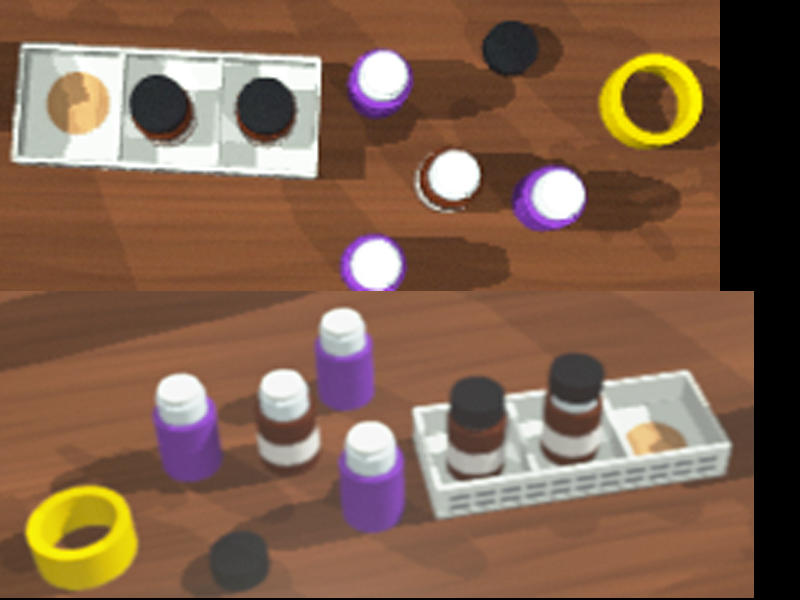

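```bash
cat > h.py <<'E'
import cv2,numpy as np
from scipy.optimize import least_squares
from plant import viewer
A=np.linspace(0,2*np.pi,60)
def proj(c,P):
    K,E=c["intrinsics"],c["extrinsics"]; p=(np.asarray(P)-E[:3,3])@E[:3,:3]@K.T; return p[:,:2]/p[:,2:]
def ray(c,uv,z):
    K,E=np.array(c["intrinsics"]),np.array(c["extrinsics"]); d=E[:3,:3]@np.linalg.solve(K,[*uv,1]); o=E[:3,3]
    return o+d*(z-o[2])/d[2]
def sil(c,x,y,rings):
    P=np.vstack([np.c_[x+r*np.cos(A),y+r*np.sin(A),0*A+z] for r,z in rings])
    h=cv2.convexHull(proj(c,P).astype(np.float32)); m=cv2.moments(h); return np.array([m["m10"]/m["m00"],m["m01"]/m["m00"]]),m["m00"]
def blob(mask,seed):
    n,l,s,ce=cv2.connectedComponentsWithStats(mask.astype(np.uint8))
    i=min(range(1,n),key=lambda i:np.hypot(*(ce[i]-seed))+(1e3 if s[i,4]<40 else 0)); return ce[i],s[i,4]
def locate(c,mask,seed,rings):
    uv,a=blob(mask,seed); p0=ray(c,uv,rings[0][1])[:2]
    r=least_squares(lambda p:sil(c,*p,rings)[0]-uv,p0,diff_step=1e-4); return r.x,uv,a,sil(c,*r.x,rings)[1]
def masks(im):
    h=cv2.cvtColor(im,cv2.COLOR_RGB2HSV).astype(int); return h[...,0],h[...,1],h[...,2]
E
cat > m.py <<'E'
from h import *
T=[(.025,.078),(.025,.1),(.021,.11)]
L=[(.03,.0),(.03,.026)]
up=lambda R,d:[(r,z+d) for r,z in R]
for n,S in (("top",dict(lid=(400,181),jar=(381,223),p1=(357,190),p2=(415,230),p3=(355,253),card=(256,200),proud=(284,199),good=(318,200))),
            ("scene",dict(lid=(242,256),jar=(259,190),p1=(292,212),p2=(220,191),p3=(281,165),card=(401,208),proud=(371,186),good=(333,195)))):
    im=cv2.imread(f"pics/{n}0.png")[:,:,::-1]; c=viewer.camera_info(n); H,s,v=masks(np.ascontiguousarray(im))
    white=(s<45)&(v>150); black=(v<62)&(s<140) ; tan=(H>8)&(H<25)&(s>60)&(v>150)
    for k,sd in S.items():
        m,R=(black,L) if k=="lid" else (black,up(L,.097)) if k=="proud" else (black,up(L,.087)) if k=="good" else (tan,[(.036,.006)]) if k=="card" else (white,T)
        p,uv,a,a0=locate(c,m,np.array(sd),R); print(n,k,np.round(p,4),np.round(uv,1),a,round(a0))
E
python3 m.py
```

```text
top lid [ 0.6288 -0.2491] [399.8 180.7] 264 283
top jar [ 0.4781 -0.1748] [381.1 223. ] 227 218
top p1 [ 0.5819 -0.1002] [357.2 190. ] 211 213
top p2 [ 0.459  -0.2832] [415.8 229.5] 221 226
top p3 [ 0.3843 -0.0928] [354.9 252.8] 212 214
top card [0.5632 0.2287] [257.2 198.7] 280 356
top proud [0.5456 0.1337] [282.6 199.4] 277 315
top good [0.5458 0.0231] [318.2 200.3] 276 307
scene lid [0.4747 0.0444] [332.4 200.1] 98 332
scene jar [ 0.4736 -0.1721] [259.  191.6] 315 293
scene p1 [ 0.5774 -0.0989] [292.  212.2] 342 325
scene p2 [ 0.4542 -0.2812] [219.2 193.4] 312 301
scene p3 [ 0.3801 -0.0912] [281.2 167.4] 264 253
scene card [0.5522 0.2315] [399.5 208.6] 164 311
scene proud [0.5627 0.1253] [370.1 190.2] 101 396
scene good [0.566  0.0162] [332.4 200.1] 98 410
```

```bash
sed -i 's/black=(v<62)&(s<140)/black=(v<TH[n])\&(s<SH[n])/; s/^T=/TH=dict(top=75,scene=80); SH=dict(top=110,scene=100)\nT=/; s/(s>60)&(v>150)$/(s>60)\&(v>110)/' m.py; python3 m.py | grep -E "lid|card|proud|good"
python3 - <<'E'
import cv2,numpy as np
for n,pts in (("top",[(400,181),(392,176),(410,186),(256,200),(250,205),(284,200)]),("scene",[(242,256),(238,250),(247,262),(371,185),(333,195)])):
    h=cv2.cvtColor(cv2.imread(f"pics/{n}0.png"),cv2.COLOR_BGR2HSV)
    print(n,[h[y,x].tolist() for x,y in pts])
E
```

```text
top lid [ 0.6293 -0.2492] [399.8 180.5] 273 283
top card [0.5621 0.2341] [255.6 199. ] 344 356
top proud [0.5458 0.1341] [282.5 199.4] 279 315
top good [0.5466 0.0232] [318.1 200. ] 281 307
scene lid [ 0.6259 -0.248 ] [241.4 255.5] 396 463
scene card [0.5521 0.237 ] [401.2 208.3] 204 311
scene proud [0.5431 0.1353] [371.1 185.2] 313 384
scene good [0.5468 0.0232] [333.  195.1] 336 397
top [[103, 38, 47], [9, 108, 83], [10, 144, 87], [19, 121, 242], [17, 127, 145], [125, 31, 50]]
scene [[10, 11, 69], [15, 15, 67], [30, 15, 70], [165, 8, 64], [165, 8, 65]]
```

Call:
carry_out([
  [-0.064, 0.029, 0, 0, 0, -0.154],
  [-0.128, 0.058, 0, 0, 0, -0.309],
  [-0.192, 0.087, 0, 0, 0, -0.463],
  [-0.256, 0.116, 0, 0, 0, -0.617],
  [-0.32, 0.145, 0, 0, 0, -0.771],
  [-0.384, 0.174, 0, 0, 0, -0.926],
  [-0.448, 0.203, 0, 0, 0, -1.08],
  [-0.511, 0.232, 0, 0, 0, -1.234],
], grip=1)

```text
clock: 1.1
tool_pos: [0.5856, -0.2899, 0.2005]
orientation: [180.0, 0.0, -89.7]
force: [0.3, -0.9, -0.4]
opening: 0.0879
gripper_force: 0.0
```

Call:
carry_out([
  [0, 0, 0, 0, 0, 0],
  [0, 0, 0, 0, 0, 0],
])

```text
clock: 1.35
tool_pos: [0.5843, -0.2912, 0.2001]
orientation: [179.9, 0.0, -90.0]
force: [0.3, -0.5, 0.4]
opening: 0.0873
gripper_force: 0.0
```

Call:
carry_out([
  [-0.021, -0.022, 0.02, 0, 0, 0],
  [-0.042, -0.044, 0.05, 0, 0, 0],
  [-0.042, -0.044, 0.1, 0, 0, 0],
  [-0.042, -0.044, 0.14, 0, 0, 0],
  [-0.042, -0.044, 0.14, 0, 0, 0],
  [-0.042, -0.044, 0.14, 0, 0, 0],
])

```text
clock: 2.1
tool_pos: [0.6291, -0.2509, 0.0626]
orientation: [-179.9, -0.1, -90.1]
force: [0.7, 1.0, 0.9]
opening: 0.0876
gripper_force: 0.0
```

Call:
carry_out([
  [-0.002, 0.001, 0.03, 0, 0, 0],
  [-0.002, 0.001, 0.055, 0, 0, 0],
  [-0.002, 0.001, 0.055, 0, 0, 0],
  [-0.002, 0.001, 0.055, 0, 0, 0],
])

```text
clock: 2.6
tool_pos: [0.6291, -0.2482, 0.0083]
orientation: [-179.8, -0.0, -90.0]
force: [0.2, -0.7, 0.1]
opening: 0.0878
gripper_force: 0.0
```

Call:
carry_out([
  [0, 0, 0, 0, 0, 0],
  [0, 0, 0, 0, 0, 0],
  [0, 0, 0, 0, 0, 0],
  [0, 0, 0, 0, 0, 0],
  [0, 0, 0, 0, 0, 0],
  [0, 0, 0, 0, 0, 0],
], grip=-1)

```text
clock: 3.35
tool_pos: [0.6275, -0.2476, 0.0057]
orientation: [180.0, 0.0, -90.0]
force: [-0.1, 0.7, -0.3]
opening: 0.0332
gripper_force: 0.0
```

```bash
python3 - <<'E'
from plant import telemetry, viewer
import cv2,numpy as np
im=viewer.snapshot("scene")[:,:,::-1]; t=viewer.snapshot("top")[:,:,::-1]
cv2.imwrite("pics/s2.png",np.vstack([cv2.resize(im[170:290,150:330],(720,480)),]))
cv2.imwrite("pics/t2full.png",t);cv2.imwrite("pics/s2full.png",im)
print(telemetry.get_obs()['opening'],telemetry.get_obs()['gripper_force'])
E
```

```text
0.025082939570646664 0.0
```

View pics/s2.png

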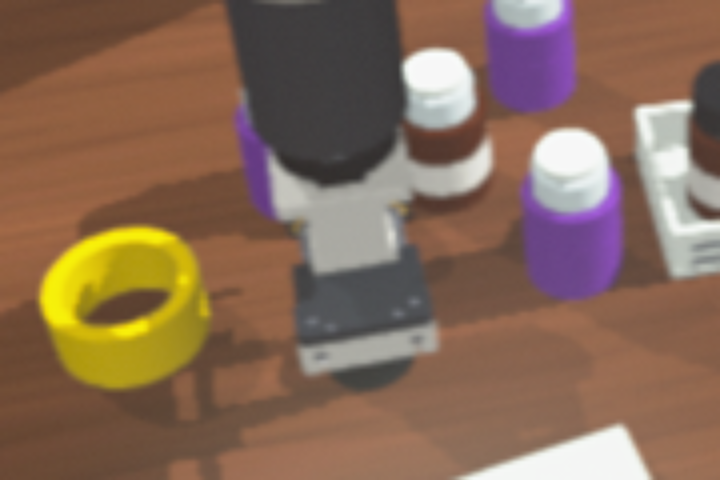

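The crop shows the gripper body over the lid (dark, visible at about scene (242,262)), but the fingers aren't visible and the opening says they closed on nothing. I'll check projections and an enhanced close crop.

```bash
python3 - <<'E'
from h import *
o=np.zeros((560,800,3),np.uint8)
for i,(n,f,x,y) in enumerate((("scene","pics/s2full.png",215,225),("top","pics/t2full.png",375,155))):
    c=viewer.camera_info(n); print(n,[proj(c,[p])[0].round(1).tolist() for p in ([.6275,-.2476,.0057],[.6275,-.2476,.07],[.629,-.249,.026])])
    im=cv2.imread(f)[y:y+50,x:x+50]; im=np.clip(im.astype(float)*1.8+20,0,255).astype(np.uint8)
    o[:400,i*400:i*400+400]=cv2.resize(im,(400,400),interpolation=cv2.INTER_CUBIC)
cv2.imwrite("pics/c3.png",o[:400])
E
```

```text
scene [[242.0, 257.6], [239.2, 241.2], [240.7, 253.1]]
top [[398.9, 181.5], [402.4, 177.7], [400.4, 179.9]]
```

View pics/c3.png

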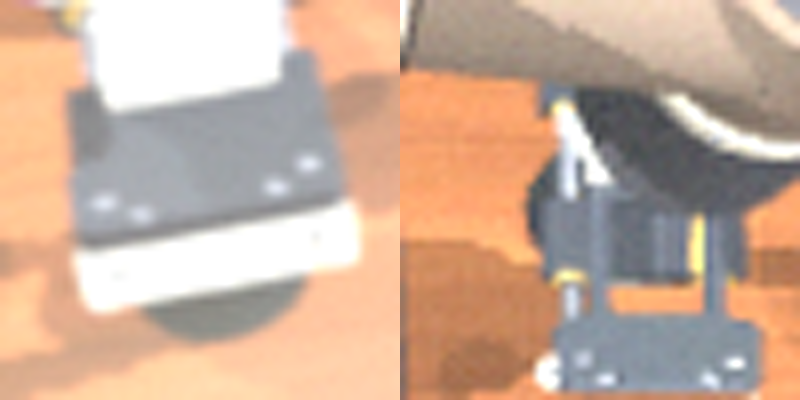

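The lid looks unmoved and centred under the gripper (left edge at top (391,181), bottom at scene (242,267)). I'll let the fingers finish closing and read again.

Call:
carry_out([
  [0, 0, 0, 0, 0, 0],
  [0, 0, 0, 0, 0, 0],
  [0, 0, 0, 0, 0, 0],
])

```text
clock: 3.82
tool_pos: [0.6275, -0.2476, 0.0058]
orientation: [-180.0, 0.0, -90.0]
force: [0.7, 0.2, -0.1]
opening: 0.0013
gripper_force: 0.0
```

Call:
carry_out([
  [0, 0, -0.05, 0, 0, 0],
  [0, 0, -0.1, 0, 0, 0],
  [0, 0, -0.15, 0, 0, 0],
  [0, 0, -0.2, 0, 0, 0],
  [0, 0, -0.2, 0, 0, 0],
])

```text
clock: 4.45
tool_pos: [0.63, -0.2484, 0.2114]
orientation: [-179.5, -0.1, -90.0]
force: [-0.2, 0.6, -0.8]
opening: 0.0004
gripper_force: 0.0
```

```bash
python3 - <<'E'
from h import *
from plant import telemetry
print(telemetry.get_obs()["tool_pos"])
o=np.zeros((600,800,3),np.uint8)
for i,(n,x,y) in enumerate((("scene",190,170),("top",350,110))):
    c=viewer.camera_info(n); print(n,[proj(c,[p])[0].round(1).tolist() for p in (telemetry.get_obs()["tool_pos"],[.629,-.249,.026])])
    I=viewer.snapshot(n)[:,:,::-1]; cv2.imwrite(f"pics/{n}4full.png",I); im=I[y:y+120,x:x+100]; im=np.clip(im.astype(float)*1.6+20,0,255).astype(np.uint8)
    o[:480,i*400:i*400+400]=cv2.resize(im,(400,480),interpolation=cv2.INTER_CUBIC)
cv2.imwrite("pics/c4.png",o[:480])
E
```

```text
[ 0.62996727 -0.24841776  0.21135266]
scene [[231.9, 201.1], [240.7, 253.1]]
top [[411.2, 167.9], [400.4, 179.9]]
```

View pics/c4.png

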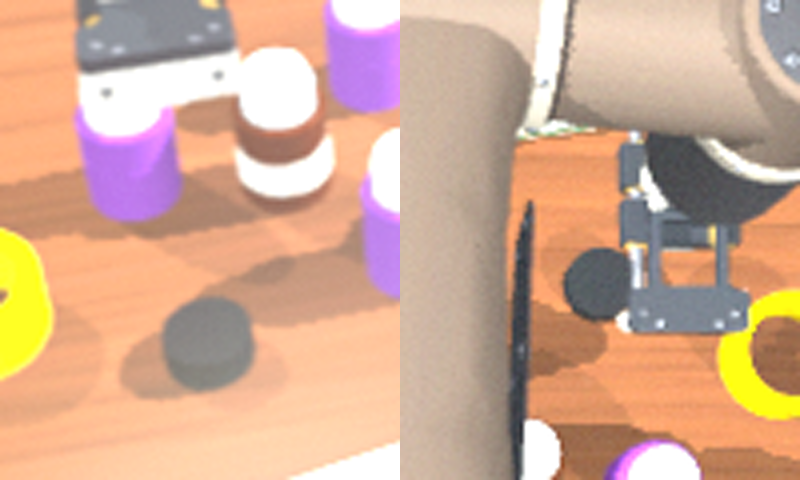

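The lid is unmoved at scene (242,256). I'll compare the gripper body's seen position with its projected one.

```bash
python3 - <<'E'
from h import *
for n in ("scene","top"):
    c=viewer.camera_info(n)
    for x in (.5335,.7265):
        for z in (.277,.30): print(n,x,z,proj(c,[[x,-.248-.039,z],[x,-.248+.039,z]]).round(1).tolist())
    if n=="top": print([ray(c,(422,188.5),z).round(3).tolist() for z in (.28,.3,.33)])
    else: print([ray(c,(229.5,194),z).round(3).tolist() for z in (.28,.3,.33)])
E
```

```text
scene 0.5335 0.277 [[208.0, 156.8], [240.9, 152.1]]
scene 0.5335 0.3 [[206.4, 148.9], [239.8, 144.3]]
scene 0.7265 0.277 [[213.7, 211.4], [251.7, 205.1]]
scene 0.7265 0.3 [[211.9, 203.2], [250.6, 196.9]]
[[0.684, -0.25, 0.28], [0.707, -0.25, 0.3], [0.742, -0.249, 0.33]]
top 0.5335 0.277 [[431.3, 196.6], [402.7, 196.3]]
top 0.5335 0.3 [[433.5, 195.3], [404.3, 194.9]]
top 0.7265 0.277 [[429.7, 128.3], [401.7, 128.0]]
top 0.7265 0.3 [[431.7, 125.7], [403.2, 125.4]]
[[0.555, -0.261, 0.28], [0.552, -0.257, 0.3], [0.546, -0.25, 0.33]]
```

```bash
python3 - <<'E'
from h import *
c=viewer.camera_info("scene"); t=np.array([.2229,-.6366,.1999]); y=np.array([-.3303,.9439,0])
im=cv2.imread("pics/scene0.png")[40:150,10:130]; im=np.clip(im*1.3,0,255).astype(np.uint8); o=cv2.resize(im,None,fx=5,fy=5,interpolation=cv2.INTER_CUBIC)
for dz,col in ((0,(0,0,255)),(.04,(0,255,0))):
  for s in (-.065,-.044,.044,.065):
    p=(proj(c,[t+s*y+[0,0,dz]])[0]-[10,40])*5+2; cv2.circle(o,tuple(int(v) for v in p),4,col,-1)
cv2.imwrite("pics/c5.png",o)
E
```

```text
(no output)
```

View pics/c5.png

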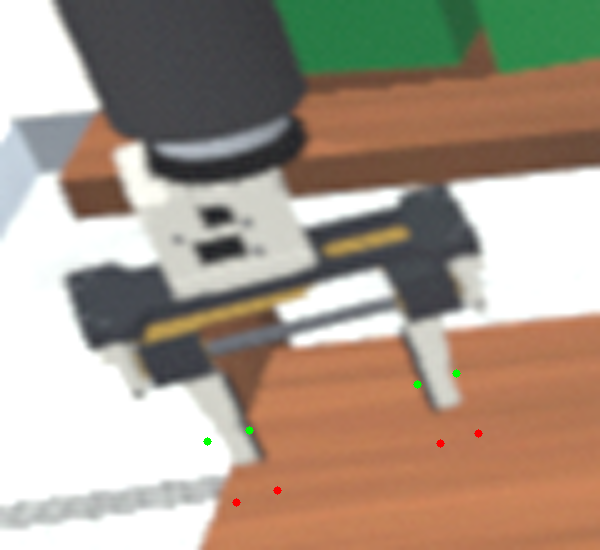

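The shut-finger miss is explained: in the first picture the tips (crop (248,460),(448,405)) sit about 23 mm higher than the reported TCP, so the fingers closed just above the lid. I'll probe the lid top to get the z offset.

Call:
carry_out([
  [0, 0, 0.06, 0, 0, 0],
  [0, 0, 0.12, 0, 0, 0],
  [0, 0, 0.17, 0, 0, 0],
  [0, 0, 0.195, 0, 0, 0],
  [0, 0, 0.2, 0, 0, 0],
  [0, 0, 0.2, 0, 0, 0],
  [0, 0, 0.2, 0, 0, 0],
])

```text
clock: 5.42
tool_pos: [0.6285, -0.2478, 0.0072]
orientation: [-179.9, -0.0, -90.0]
force: [0.1, 0.1, 1.0]
opening: 0.0006
gripper_force: 0.0
```

Call:
carry_out([
  [0, 0, 0.001, 0, 0, 0],
  [0, 0, 0.002, 0, 0, 0],
  [0, 0, 0.002, 0, 0, 0],
])

```text
clock: 5.8
tool_pos: [0.6276, -0.2476, 0.004]
orientation: [-180.0, 0.0, -90.0]
force: [1.0, 0.2, 0.1]
opening: 0.0004
gripper_force: 0.0
```

Call:
carry_out([
  [0, 0, 0.001, 0, 0, 0],
  [0, 0, 0.002, 0, 0, 0],
  [0, 0, 0.002, 0, 0, 0],
])

```text
clock: 6.18
tool_pos: [0.6274, -0.2476, 0.0015]
orientation: [180.0, 0.0, -90.0]
force: [0.1, 0.0, 0.2]
opening: 0.0003
gripper_force: 0.0
```

Call:
carry_out([
  [0, 0, 0.001, 0, 0, 0],
  [0, 0, 0.002, 0, 0, 0],
  [0, 0, 0.002, 0, 0, 0],
])

```text
clock: 6.55
tool_pos: [0.6276, -0.2477, 0.0006]
orientation: [-180.0, -0.0, -90.0]
force: [-1.8, 1.5, 6.6]
opening: 0.0004
gripper_force: 3.0
```

Contact is at reported z ≈ 0.001, against a lid top at 0.026, so true tip z = reported + 0.025. I'll lift, open and regrasp lower.

Call:
carry_out([
  [0, 0, -0.03, 0, 0, 0],
  [0, 0, -0.03, 0, 0, 0],
  [0, 0, -0.03, 0, 0, 0],
  [0, 0, -0.03, 0, 0, 0],
  [0, 0, -0.03, 0, 0, 0],
  [0, 0, -0.03, 0, 0, 0],
  [0, 0, -0.03, 0, 0, 0],
  [0, 0, -0.03, 0, 0, 0],
], grip=1)

```text
clock: 7.55
tool_pos: [0.6275, -0.2476, 0.0297]
orientation: [180.0, 0.0, -90.0]
force: [0.1, -0.2, 0.0]
opening: 0.0751
gripper_force: 0.0
```

Call:
carry_out([
  [0.0, 0, 0, 0, 0, 0],
  [0.001, 0, 0.02, 0, 0, 0],
  [0.001, 0, 0.04, 0, 0, 0],
  [0.001, 0, 0.05, 0, 0, 0],
  [0.001, 0, 0.05, 0, 0, 0],
])

```text
clock: 8.18
tool_pos: [0.6271, -0.2486, -0.0209]
orientation: [179.9, 0.0, -90.0]
force: [-0.3, 0.2, 0.1]
opening: 0.0874
gripper_force: 0.0
```

Call:
carry_out([
  [0, 0, 0, 0, 0, 0],
  [0, 0, 0, 0, 0, 0],
  [0, 0, 0, 0, 0, 0],
  [0, 0, 0, 0, 0, 0],
  [0, 0, 0, 0, 0, 0],
  [0, 0, 0, 0, 0, 0],
], grip=-1)

```text
clock: 8.93
tool_pos: [0.6277, -0.2487, -0.0198]
orientation: [-180.0, -0.0, -90.0]
force: [-1.3, 0.6, 5.6]
opening: 0.0592
gripper_force: 30.0
```

Call:
carry_out([
  [0, 0, -0.05, 0, 0, 0],
  [0, 0, -0.1, 0, 0, 0],
  [0, 0, -0.15, 0, 0, 0],
  [-0.02, 0.05, -0.15, 0, 0, 0],
  [-0.05, 0.1, -0.15, 0, 0, 0],
  [-0.075, 0.1515, -0.15, 0, 0, 0],
  [-0.075, 0.1515, -0.15, 0, 0, 0],
  [-0.075, 0.1515, -0.15, 0, 0, 0],
])

```text
clock: 9.93
tool_pos: [0.4767, -0.1736, 0.1303]
orientation: [-179.9, -0.0, -90.0]
force: [0.9, -0.8, -0.4]
opening: 0.0589
gripper_force: 30.0
```

```bash
python3 - <<'E'
from h import *
from plant import telemetry
p=telemetry.get_obs()["tool_pos"]; print(p)
o=np.zeros((480,800,3),np.uint8)
for i,(n,x,y) in enumerate((("scene",210,120),("top",340,160))):
    c=viewer.camera_info(n); print(n,[proj(c,[q])[0].round(1).tolist() for q in (p+[0,0,.025],p+[0,0,.047])])
    I=viewer.snapshot(n)[:,:,::-1]; cv2.imwrite(f"pics/{n}5full.png",I); im=I[y:y+96,x:x+80]; im=np.clip(im.astype(float)*1.6+15,0,255).astype(np.uint8)
    o[:480,i*400:i*400+400]=cv2.resize(im,(400,480),interpolation=cv2.INTER_CUBIC)
cv2.imwrite("pics/c6.png",o)
E
```

```text
[ 0.47667727 -0.1735659   0.13027527]
scene [[256.7, 174.8], [256.0, 168.4]]
top [[383.6, 221.3], [384.6, 220.6]]
```

View pics/c6.png

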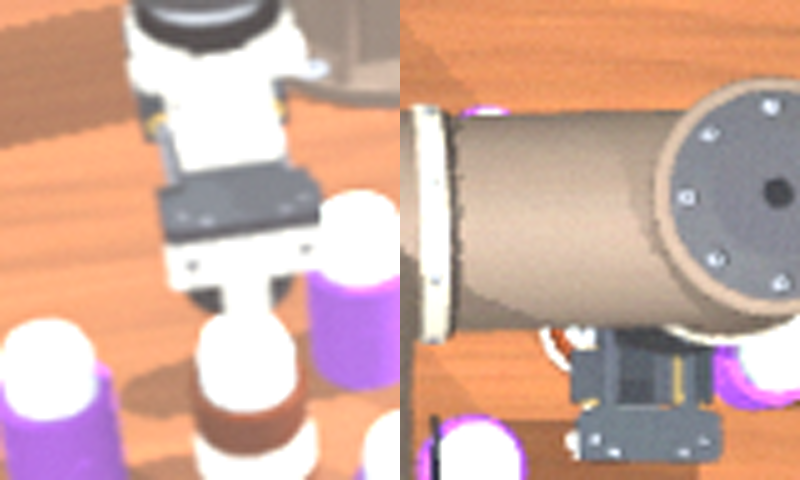

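The picture shows the lid held above the jar (lid bottom edge at scene x ≈ 247–268, row ≈ 181; jar neck centre ≈ 260). I'll measure the sideways offset numerically.

```bash
python3 - <<'E'
from h import *
c=viewer.camera_info("scene"); I=cv2.imread("pics/scene5full.png"); g=cv2.cvtColor(I,cv2.COLOR_BGR2GRAY).astype(int)
for r in range(176,184): print(r,g[r,242:274].tolist())
def rowx(rings,x,y,row):
    P=np.vstack([np.c_[x+r*np.cos(A),y+r*np.sin(A),0*A+z] for r,z in rings]); h=cv2.convexHull(proj(c,P).astype(np.float32))[:,0]
    xs=[]
    for a,b in zip(h,np.roll(h,-1,0)):
        if (a[1]-row)*(b[1]-row)<0: xs.append(a[0]+(row-a[1])/(b[1]-a[1])*(b[0]-a[0]))
    return np.round([min(xs),max(xs)],1) if xs else None
for r in range(176,184): print(r,rowx([(.03,.150),(.03,.176)],.4767,-.1736,r))
print("jar rows", [(r,rowx([(.033,0),(.033,.078)],.4736,-.1721,r).tolist(),g[r,246:274].tolist()) for r in (201,203)])
E
```

```text
176 [117, 133, 156, 169, 171, 167, 154, 152, 159, 160, 158, 151, 158, 167, 165, 162, 163, 166, 165, 167, 168, 137, 83, 56, 56, 62, 82, 99, 105, 98, 92, 96]
177 [112, 121, 140, 155, 156, 143, 123, 114, 109, 102, 95, 99, 132, 160, 166, 165, 165, 166, 166, 167, 163, 132, 81, 55, 58, 66, 88, 103, 104, 97, 86, 88]
178 [111, 111, 118, 123, 114, 96, 74, 66, 63, 55, 51, 68, 113, 150, 165, 166, 165, 166, 166, 166, 162, 133, 85, 59, 61, 77, 95, 104, 105, 98, 87, 84]
179 [110, 108, 110, 110, 105, 87, 64, 49, 51, 52, 51, 67, 109, 148, 165, 166, 166, 166, 167, 167, 163, 139, 96, 66, 74, 90, 102, 105, 105, 97, 89, 83]
180 [111, 111, 109, 109, 108, 100, 80, 63, 54, 52, 52, 63, 105, 145, 165, 168, 168, 167, 168, 168, 164, 141, 103, 81, 91, 101, 103, 105, 104, 97, 87, 84]
181 [110, 109, 109, 108, 108, 104, 96, 83, 68, 58, 52, 56, 93, 139, 164, 169, 169, 168, 168, 168, 165, 145, 112, 97, 102, 106, 106, 106, 107, 97, 89, 86]
182 [107, 107, 107, 108, 107, 108, 105, 101, 89, 78, 68, 75, 105, 143, 163, 168, 168, 169, 168, 169, 167, 152, 127, 108, 107, 108, 109, 109, 106, 100, 90, 86]
183 [107, 106, 107, 106, 105, 106, 106, 105, 101, 101, 120, 162, 196, 197, 179, 170, 173, 181, 188, 194, 198, 197, 171, 128, 107, 106, 107, 108, 106, 101, 91, 85]
176 [245.5 267.9]
177 [245.7 267.7]
178 [245.8 267.3]
179 [246.2 266.7]
180 [246.8 265.7]
181 [247.8 264.4]
182 [249.3 262.5]
183 [252.2 259.3]
jar rows [(201, [248.39999389648438, 271.70001220703125], [85, 83, 76, 70, 70, 72, 82, 102, 117, 138, 159, 171, 174, 173, 171, 159, 147, 137, 117, 94, 82, 82, 77, 74, 83, 105, 118, 115]), (203, [248.60000610351562, 271.8999938964844], [107, 106, 92, 74, 65, 63, 65, 66, 69, 72, 75, 77, 77, 76, 78, 79, 77, 76, 73, 72, 71, 70, 73, 72, 86, 115, 129, 121])]
```

Call:
carry_out([
  [0, 0, 0.02, 0, 0, 0],
  [0, 0, 0.035, 0, 0, 0],
  [0, 0, 0.042, 0, 0, 0],
  [0, 0, 0.045, 0, 0, 0],
  [0, 0, 0.045, 0, 0, 0],
  [0, 0, 0.045, 0, 0, 0],
])

```text
clock: 10.78
tool_pos: [0.4764, -0.1737, 0.0852]
orientation: [-179.9, -0.0, -90.0]
force: [0.2, 0.9, -0.1]
opening: 0.0594
gripper_force: 30.0
```

Call:
carry_out([
  [0, 0, 0.003, 0, 0, 0],
  [0, 0, 0.006, 0, 0, 0],
  [0, 0, 0.007, 0, 0, 0],
  [0, 0, 0.008, 0, 0, 0],
  [0, 0, 0.008, 0, 0, 0],
])

```text
clock: 11.4
tool_pos: [0.4759, -0.1737, 0.0767]
orientation: [180.0, -0.0, -90.0]
force: [-0.8, -1.0, -0.9]
opening: 0.0593
gripper_force: 30.0
```

Call:
carry_out([
  [0, 0, 0.002, 0, 0, 0],
  [0, 0, 0.004, 0, 0, 0],
  [0, 0, 0.006, 0, 0, 0],
  [0, 0, 0.007, 0, 0, 0],
  [0, 0, 0.007, 0, 0, 0],
])

```text
clock: 12.02
tool_pos: [0.4761, -0.1739, 0.0703]
orientation: [-180.0, -0.0, -90.0]
force: [-2.4, -0.1, 6.4]
opening: 0.0593
gripper_force: 30.0
```

Call:
carry_out([
  [0, 0, 0.002, 0, 0, 0],
  [0, 0, 0.004, 0, 0, 0],
  [0, 0, 0.006, 0, 0, 0],
  [0, 0, 0.008, 0, 0, 0],
  [0, 0, 0.009, 0, 0, 0],
  [0, 0, 0.009, 0, 0, 0],
])

```text
clock: 12.78
tool_pos: [0.4761, -0.174, 0.0621]
orientation: [-180.0, -0.0, -90.0]
force: [-4.7, 0.4, 16.3]
opening: 0.0593
gripper_force: 30.0
```

Call:
carry_out([
  [0, 0, 0.001, 0, 0, 0],
  [0, 0, 0.002, 0, 0, 0],
  [0, 0, 0.002, 0, 0, 0],
])

```text
clock: 13.15
tool_pos: [0.4764, -0.1742, 0.062]
orientation: [-179.9, -0.1, -89.9]
force: [-12.8, 4.4, 34.8]
opening: 0.0593
gripper_force: 30.0
```

Call:
carry_out([
  [0, 0, -0.0045, 0, 0, 0],
  [0, 0, -0.0045, 0, 0, 0],
  [0, 0, -0.0045, 0, 0, 0],
])

```text
clock: 13.52
tool_pos: [0.4759, -0.1736, 0.0629]
orientation: [180.0, 0.0, -90.0]
force: [0.4, -1.2, 0.2]
opening: 0.0592
gripper_force: 30.0
```

Call:
carry_out([
  [0, 0, 0, 0, 0, 0],
  [0, 0, 0, 0, 0, 0],
  [0, 0, 0, 0, 0, 0],
  [0, 0, 0, 0, 0, 0],
  [0, 0, -0.03, 0, 0, 0],
  [0, 0, -0.05, 0, 0, 0],
  [0, 0, -0.05, 0, 0, 0],
], grip=1)

```text
clock: 14.4
tool_pos: [0.4772, -0.1737, 0.1148]
orientation: [-179.8, -0.0, -90.0]
force: [-0.4, 0.8, -0.2]
opening: 0.0876
gripper_force: 0.0
```

Call:
carry_out([
  [0, 0, 0, 0, 0, 0],
  [0, 0, 0, 0, 0, 0],
  [0, 0, 0, 0, 0, 0],
  [0, 0, 0, 0, 0, 0],
  [0, 0, 0, 0, 0, 0],
  [0, 0, 0, 0, 0, 0],
  [0, 0, 0.01, 0, 0, 0],
  [0, 0, 0.02, 0, 0, 0],
], grip=-1)

```text
clock: 15.4
tool_pos: [0.4758, -0.1736, 0.0924]
orientation: [180.0, 0.0, -90.0]
force: [-0.3, 1.1, -1.1]
opening: 0.0138
gripper_force: 0.0
```

Call:
carry_out([
  [0, 0, 0.004, 0, 0, 0],
  [0, 0, 0.004, 0, 0, 0],
  [0, 0, 0.004, 0, 0, 0],
])

```text
clock: 15.78
tool_pos: [0.4762, -0.1737, 0.0894]
orientation: [-180.0, -0.0, -90.0]
force: [0.2, -0.7, -0.2]
opening: 0.0002
gripper_force: 0.0
```

Call:
carry_out([
  [0, 0, 0.002, 0, 0, 0],
  [0, 0, 0.004, 0, 0, 0],
  [0, 0, 0.005, 0, 0, 0],
  [0, 0, 0.006, 0, 0, 0],
  [0, 0, 0.007, 0, 0, 0],
  [0, 0, 0.008, 0, 0, 0],
  [0, 0, 0.008, 0, 0, 0],
])

```text
clock: 16.65
tool_pos: [0.4766, -0.1739, 0.0826]
orientation: [-179.9, -0.0, -90.0]
force: [-4.7, 1.4, 11.6]
opening: 0.0005
gripper_force: 5.8
```

Call:
carry_out([
  [0, 0, -0.035, 0, 0, 0],
  [0, 0, -0.035, 0, 0, 0],
  [0, 0, -0.035, 0, 0, 0],
  [0, 0, -0.035, 0, 0, 0],
  [0, 0, -0.035, 0, 0, 0],
  [0, 0, -0.035, 0, 0, 0],
  [0, 0, -0.035, 0, 0, 0],
  [0, 0, -0.035, 0, 0, 0],
], grip=1)

```text
clock: 17.65
tool_pos: [0.476, -0.1736, 0.1162]
orientation: [180.0, -0.0, -90.0]
force: [0.1, -0.0, -0.2]
opening: 0.0747
gripper_force: 0.0
```

Call:
carry_out([
  [0, 0, 0, 0, 0, 0],
  [0, 0, 0.03, 0, 0, 0],
  [0, 0, 0.06, 0, 0, 0],
  [0, 0, 0.08, 0, 0, 0],
  [0, 0, 0.092, 0, 0, 0],
  [0, 0, 0.092, 0, 0, 0],
  [0, 0, 0.092, 0, 0, 0],
])

```text
clock: 18.52
tool_pos: [0.4767, -0.1737, 0.025]
orientation: [-179.9, -0.0, -90.0]
force: [0.2, 0.2, 0.1]
opening: 0.0876
gripper_force: 0.0
```

Call:
carry_out([
  [0, 0, 0, 0, 0, 0],
  [0, 0, 0, 0, 0, 0],
  [0, 0, 0, 0, 0, 0],
  [0, 0, 0, 0, 0, 0],
  [0, 0, 0, 0, 0, 0],
], grip=-1)

```text
clock: 19.15
tool_pos: [0.4759, -0.1737, 0.0246]
orientation: [180.0, -0.0, -90.0]
force: [-1.9, -0.1, 5.2]
opening: 0.0651
gripper_force: 30.0
```

Call:
carry_out([
  [0, 0, -0.05, 0, 0, 0],
  [0, 0, -0.1, 0, 0, 0],
  [0, 0, -0.16, 0, 0, 0],
  [0, 0, -0.16, 0, 0, 0],
  [0, 0, -0.16, 0, 0, 0],
])

```text
clock: 19.77
tool_pos: [0.4752, -0.1733, 0.1833]
orientation: [179.9, 0.1, -90.0]
force: [0.2, 0.4, -2.9]
opening: 0.0648
gripper_force: 30.0
```

```bash
python3 - <<'E'
from h import *
c=viewer.camera_info("top"); P=np.array([ray(c,uv,.045)[:2] for uv in ((236.7,180),(337.3,185),(336,224.3),(234.3,218.7))])
print(P.round(4).tolist(),P.mean(0)); u=(P[0]+P[3]-P[1]-P[2])/2; L=np.linalg.norm(u); print(L,np.degrees(np.arctan2(-u[0],u[1])), [ (P.mean(0)+k*.1075*u/L).round(4).tolist() for k in(-1,0,1)])
E
```

```text
[[0.6185, 0.2925], [0.6057, -0.0385], [0.4763, -0.0352], [0.4905, 0.2952]] [0.54774578 0.12849993]
0.33097831058402566 -2.324923455362427 [[0.5434, 0.0211], [0.5477, 0.1285], [0.5521, 0.2359]]
```

```bash
python3 - <<'E'
from h import *
from plant import telemetry
print(telemetry.get_obs()["tool_pos"])
for n,sd in (("scene",(401,208)),("top",(256,199))):
    c=viewer.camera_info(n); H,s,v=masks(np.ascontiguousarray(cv2.imread(f"pics/{n}0.png")[:,:,::-1]))
    m=((H>8)&(H<25)&(s>60)&(v>110)).astype(np.uint8); _,l,st,ce=cv2.connectedComponentsWithStats(m)
    print(n,"seen l,t,r,b",[(st[i,0]-.5,st[i,1]-.5,st[i,0]+st[i,2]-.5,st[i,1]+st[i,3]-.5) for i in range(1,len(st)) if np.hypot(*(ce[i]-sd))<6 and st[i,4]>50])
    for x in (.552,.557,.562):
        h=proj(c,np.c_[x+.036*np.cos(A),.235+.036*np.sin(A),0*A+.006]); print(x,h.min(0).round(1),h.max(0).round(1))
E
```

```text
[ 0.47523282 -0.17328794  0.18330376]
scene seen l,t,r,b [(np.float64(390.5), np.float64(201.5), np.float64(413.5), np.float64(214.5))]
0.552 [388.5 200.1] [412.7 216.7]
0.557 [389.1 201.2] [413.4 217.8]
0.562 [389.7 202.3] [414.1 219. ]
top seen l,t,r,b [(np.float64(245.5), np.float64(188.5), np.float64(266.5), np.float64(209.5))]
0.552 [244.5 191.3] [266.  212.5]
0.557 [244.6 189.9] [266.  211.1]
0.562 [244.7 188.4] [266.1 209.6]
```

Call:
carry_out([
  [-0.05, -0.01, 0, 0, 0, 0],
  [-0.105, -0.022, 0, 0, 0, 0],
  [-0.16, -0.033, 0, 0, 0, 0],
  [-0.215, -0.045, 0, 0, 0, 0],
  [-0.27, -0.056, 0, 0, 0, 0],
  [-0.325, -0.067, 0, 0, 0, 0],
  [-0.375, -0.078, 0, 0, 0, 0],
  [-0.408, -0.0845, 0, 0, 0, 0],
])

```text
clock: 20.78
tool_pos: [0.5596, 0.2361, 0.1811]
orientation: [179.8, -0.1, -89.9]
force: [0.7, -0.1, -3.6]
opening: 0.0646
gripper_force: 30.0
```

Call:
carry_out([
  [0, 0, 0, 0, 0, 0],
  [0, 0, 0, 0, 0, 0],
  [0, 0, 0, 0, 0, 0],
])

```text
clock: 21.15
tool_pos: [0.5601, 0.2332, 0.1835]
orientation: [179.9, -0.1, -90.1]
force: [0.2, 0.1, -3.1]
opening: 0.0652
gripper_force: 30.0
```

Call:
carry_out([
  [-0.001, 0, 0.05, 0, 0, 0],
  [-0.001, 0, 0.09, 0, 0, 0],
  [-0.001, 0, 0.12, 0, 0, 0],
  [-0.001, 0, 0.14, 0, 0, 0],
  [-0.001, 0, 0.15, 0, 0, 0],
  [-0.001, 0, 0.15, 0, 0, 0],
  [-0.001, 0, 0.15, 0, 0, 0],
])

```text
clock: 22.02
tool_pos: [0.5612, 0.2356, 0.0353]
orientation: [-179.9, 0.1, -90.0]
force: [0.6, 1.0, -3.5]
opening: 0.065
gripper_force: 30.0
```

Call:
carry_out([
  [0, 0, 0.0015, 0, 0, 0],
  [0, 0, 0.003, 0, 0, 0],
  [0, 0, 0.004, 0, 0, 0],
  [0, 0, 0.004, 0, 0, 0],
])

```text
clock: 22.52
tool_pos: [0.5605, 0.2354, 0.0302]
orientation: [180.0, -0.0, -90.0]
force: [-0.5, 0.5, -3.1]
opening: 0.065
gripper_force: 30.0
```

Call:
carry_out([
  [0, 0, 0.001, 0, 0, 0],
  [0, 0, 0.0015, 0, 0, 0],
  [0, 0, 0.0015, 0, 0, 0],
])

```text
clock: 22.9
tool_pos: [0.5606, 0.2354, 0.0296]
orientation: [-180.0, 0.0, -90.0]
force: [-3.6, -1.2, 4.3]
opening: 0.0648
gripper_force: 30.0
```

Touched down at the expected height. I'll release, lift clear, move to the proud jar with fingers shut, and take a look.

Call:
carry_out([
  [0, 0, -0.001, 0, 0, 0],
  [0, 0, -0.001, 0, 0, 0],
  [0, 0, -0.001, 0, 0, 0],
  [0, 0, -0.001, 0, 0, 0],
  [0, 0, -0.03, 0, 0, 0],
  [0, 0, -0.08, 0, 0, 0],
  [0, 0, -0.13, 0, 0, 0],
  [0, 0, -0.15, 0, 0, 0],
], grip=1)

```text
clock: 23.9
tool_pos: [0.5618, 0.2361, 0.1824]
orientation: [-179.8, 0.1, -90.0]
force: [-0.4, 0.3, -0.3]
opening: 0.0876
gripper_force: 0.0
```

Call:
carry_out([
  [0.0, 0.0, -0.02, 0, 0, 0],
  [0.05, 0.005, -0.02, 0, 0, 0],
  [0.1, 0.014, -0.02, 0, 0, 0],
  [0.1, 0.014, -0.02, 0, 0, 0],
  [0.1, 0.014, -0.02, 0, 0, 0],
  [0.1, 0.014, -0.02, 0, 0, 0],
  [0.1, 0.014, -0.02, 0, 0, 0],
  [0.1, 0.014, -0.02, 0, 0, 0],
], grip=-1)

```text
clock: 24.9
tool_pos: [0.5465, 0.1358, 0.1985]
orientation: [180.0, -0.0, -90.0]
force: [-0.4, -0.6, 0.3]
opening: 0.013
gripper_force: 0.0
```

```bash
python3 - <<'E'
from h import *
from plant import telemetry
p=telemetry.get_obs()["tool_pos"]; print(p)
o=np.zeros((480,800,3),np.uint8)
for i,(n,x,y) in enumerate((("scene",310,120),("top",220,140))):
    c=viewer.camera_info(n); print(n,[proj(c,[q])[0].round(1).tolist() for q in (p+[0,0,.025],)])
    I=viewer.snapshot(n)[:,:,::-1]; cv2.imwrite(f"pics/{n}7full.png",I); im=I[y:y+120,x:x+(120 if i==0 else 100)]; im=np.clip(im.astype(float)*1.4+10,0,255).astype(np.uint8)
    o[:480,i*400:i*400+400]=cv2.resize(im,(400,400 if i==0 else 480),interpolation=cv2.INTER_CUBIC) if i else np.vstack([cv2.resize(im,(400,400)),np.zeros((80,400,3),np.uint8)])
cv2.imwrite("pics/c7.png",o)
E
```

```text
[0.54654423 0.13583683 0.19853046]
scene [[375.5, 153.0]]
top [[278.4, 193.3]]
```

View pics/c7.png

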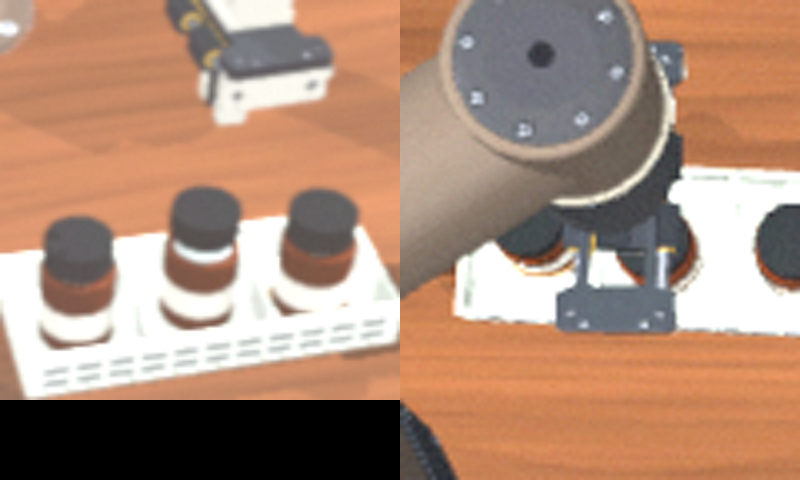

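The closed jar stands upright in its bay at the right of the scene crop (320,240). The middle lid still shows its pale neck band, and the gripper is above it. Now I'll press.

Call:
carry_out([
  [0.002, 0, 0.04, 0, 0, 0],
  [0.002, 0, 0.07, 0, 0, 0],
  [0.002, 0, 0.09, 0, 0, 0],
  [0.002, 0, 0.095, 0, 0, 0],
  [0.002, 0, 0.095, 0, 0, 0],
  [0.002, 0, 0.095, 0, 0, 0],
])

```text
clock: 25.75
tool_pos: [0.5472, 0.1337, 0.1048]
orientation: [-179.9, 0.0, -90.0]
force: [0.5, 0.4, 0.4]
opening: 0.0009
gripper_force: 0.0
```

Call:
carry_out([
  [0, 0, 0.003, 0, 0, 0],
  [0, 0, 0.005, 0, 0, 0],
  [0, 0, 0.006, 0, 0, 0],
  [0, 0, 0.007, 0, 0, 0],
  [0, 0, 0.007, 0, 0, 0],
])

```text
clock: 26.38
tool_pos: [0.5468, 0.1334, 0.0975]
orientation: [-180.0, 0.0, -90.0]
force: [-2.4, -0.4, 5.5]
opening: 0.0006
gripper_force: 2.8
```

Call:
carry_out([
  [0, 0, 0.002, 0, 0, 0],
  [0, 0, 0.004, 0, 0, 0],
  [0, 0, 0.006, 0, 0, 0],
  [0, 0, 0.008, 0, 0, 0],
  [0, 0, 0.01, 0, 0, 0],
  [0, 0, 0.01, 0, 0, 0],
])

```text
clock: 27.12
tool_pos: [0.5469, 0.1334, 0.0877]
orientation: [-179.9, 0.0, -90.0]
force: [-2.0, -0.9, 7.0]
opening: 0.0005
gripper_force: 3.5
```

Call:
carry_out([
  [0, 0, 0.001, 0, 0, 0],
  [0, 0, 0.002, 0, 0, 0],
  [0, 0, 0.003, 0, 0, 0],
  [0, 0, 0.003, 0, 0, 0],
])

```text
clock: 27.62
tool_pos: [0.5485, 0.1337, 0.0876]
orientation: [-179.7, 0.0, -89.9]
force: [-7.2, -1.4, 25.8]
opening: 0.0006
gripper_force: 13.0
```

Hard stop at the expected height with 26 N. I'll lift away and check.

Call:
carry_out([
  [0, 0, -0.04, 0, 0, 0],
  [0, 0, -0.1, 0, 0, 0],
  [0, 0, -0.15, 0, 0, 0],
  [0, 0, -0.15, 0, 0, 0],
  [0, 0, -0.15, 0, 0, 0],
  [0, 0, -0.15, 0, 0, 0],
])

```text
clock: 28.38
tool_pos: [0.5459, 0.1331, 0.2324]
orientation: [179.9, -0.1, -90.0]
force: [-0.4, 0.1, -0.2]
opening: 0.0003
gripper_force: 0.0
```

```bash
python3 - <<'E'
from plant import viewer
import cv2
cv2.imwrite("pics/end.png",cv2.resize(viewer.snapshot("scene")[130:280,140:530,::-1],None,fx=2,fy=2,interpolation=cv2.INTER_CUBIC))
E
```

```text
(no output)
```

View pics/end.png

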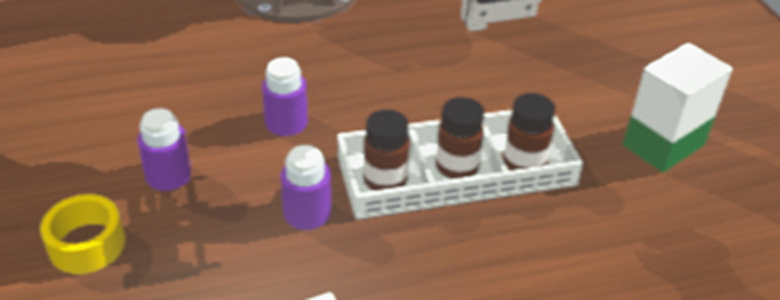

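All three jars stand upright in the crate with their lids home (crop (387,145), (461,135), (530,130)). The tape, carton and purple jars are where they were.

```bash
python3 -c "
from plant import workorder
print(workorder.close_job())"
```

```text
the job is handed in; nothing more can be done
None
```

The job is handed in, finished at about 28 s of the 64 s allowed: the loose lid is pressed home, the closed jar stands upright in the empty bay, and the proud lid is pressed home last, with the other finished jar, carton and tape left where they stood.

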